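# Pack the vacuum kit into the cantilever case

## Robot

A 6-joint arm with a two-finger parallel gripper is mounted at the origin on the work surface. World frame = base frame: x ahead of the robot, y to its left, z up, the work surface at z = 0. Lengths are in m, angles in rad, forces in N, time in s.
With the tool pointing down it reaches from about 0.35 to 0.85 m from the base axis. Payload 8.1 kg.
Tool frame: the origin (TCP) lies at the very end of the fingers, on their centre line; the grasp point (between the pads) lies 19 mm behind it; z points along the fingers, y is the direction in which the jaws open and shut (so a half turn about z gives the same grasp; the last joint's range is limited). The gripper opens to 93 mm and grips with 3 to 60 N. Pads are 15 mm wide; open, the fingers measure 128 mm over their backs; the gripper's body (75 mm by 188 mm) begins 65 mm behind the grasp point.
Start: joints at [-1.294, 0.13, 1.488, -0, 1.523, -0.085], TCP at [0.212, -0.561, 0.219] pointing down, gripper open.
Joint ranges: [-2.96, 2.96], [-0.89, 2.26], [0.02, 2.5], [-1.34, 4.48], [0, 2.73], [-2.66, 2.66]. Speed limits (rad/s): [2.39, 2.39, 2.79, 3.14, 3.14, 3.14].

## Interface

Orientations are given as a rotation vector (axis times angle).
In Python, from plant import robot gives the robot as it stands.
- The arm moves only by the shell command python3 -m inch 'ROWS' [FORCE]. ROWS is JSON, a list that holds one entry, the list of rows, each a list of 7 numbers: the shift along the tool's x, y, z in cm, then the turn, a rotation vector about the tool's x, y, z in degrees, then the gripper command: -1 is fully open, 1 is shut, values between are in proportion. A call has 1 to 5 rows; each row shifts and turns the commanded pose from where the row before left it, along the tool's axes as they then stand; what a row does not reach is not made up. A row lasts 1/10 s, in which the tool goes at most 50 mm and 8.59 degrees, less where a joint would pass 70% of its speed; a pose out of reach is approached as far as the arm can. A call with a gripper value outside its range is refused whole. The fingers move at their own pace and stop on an object; FORCE is the grip in N (left out, the last holds). Time passes only in rows, so rows that do not move let the fingers close. It gives the time, the measured TCP pose, the force and the opening at its end, in the units of the state.
- robot.read_state(): the state, without advancing time (a new reading comes with each control period).
- robot.read_camera(name): name is "scene" or "top" or "wrist"; returns a dict with "image" (420x560x3 uint8, blue, green, red), "K" (3x3 intrinsics, pixels), "R" (3x3) and "t" (3): a world point X has camera coordinates R X + t; the wrist camera has in their place "tool_from_camera" (4x4, takes a point from camera to tool coordinates, whose origin is the TCP and whose axes are the flange's). Camera axes: x right, y down, z forward; pixel columns grow to the right and rows downward; lengths in m; the calibration is good to about 2 mm. A picture is of the moment at which its call begins: read the wrist's pose just before it. There is no depth.
- robot.close_job(): hands the job in, once; it reports no verdict.
The state is a dict: "t": time; "q": joint angles; "dq": joint speeds; "joint_torque": joint torques, N m; "tool_pos": TCP position; "orientation": TCP orientation; "force": force on the tool from outside, world axes, zero at the start; "wrist_torque": the same for the moment, N m; "opening": finger opening in m.
Only numpy, scipy, OpenCV 4.12 (cv2) and the standard library are available. Lean on these libraries where they do the work, as an engineer would, in place of code of your own. Each camera call takes 0.05 s, during which the arm holds its last target. There are 200 camera calls.

## Task

Pack up the vacuum kit: swing the case's cantilever tray right up and over until it stays open by itself, unhook the keyhole bracket from its stud, and put the bracket and every loose fitting on the bench into the compartment under the tray. Then lower the tray gently, without letting it drop, until it is fully home on the case, leaving the tin, pot and cup where they stand.

Things in the scene. Friction and masses are not known exactly. Their poses are not given: they have to be found in the camera images.
- case: Fixed grey open-topped steel case, outside 280 (its x) x 190 (its y) x 75 mm high, walls and floor 5 mm: compartment 270 x 180 x 70 mm deep. Origin: centre of the underside, on the bench; z up. The tray, 280 x 190 x 35 mm, sits on its rim as its cover. Steel linkage bars run outside both x ends. Contents higher than the rim block the tray.
- tray_arm (a joint): Angle of the tray's 140 mm linkage bars (rad): 0 = tray closed, fully home on the rim (stop); 1.92 = fully open (stop). The tray weighs about 0.4 kg. Hinges are nearly free, no spring: past q = 1.22 the tray falls on by its own weight to the open stop and stays there; below that it falls shut.
- tray_pivot (a point): Lower pivot of the tray's bars on the case (fixed), 75 mm to the case's -y and 40 mm up. The tray stays level throughout, so its handle moves without turning on a 140 mm arc in the case's y-z plane: from closed, in m, y shifts by 0.140*(cos(0.349+q)-cos(0.349)) and z by 0.140*(sin(0.349+q)-sin(0.349)), q = tray_arm. At the open stop: 221 mm to -y and 60 mm up; 92 mm up at the top of the arc.
- handle (a point): Middle of the tray's handle: round steel bar, 12 mm diameter, 120 mm long along the case's x, on a post at each end. Its axis is 48 mm above the tray's underside, 13 mm above the tray's rim and 44 mm above the tray's floor, which is clear beneath and beside the bar. When closed it is over the case's middle, 123 mm above the bench.
- stand: Fixed stand: dark base plate 110 x 100 x 10 mm and an aluminium post 20 x 20 mm, 150 mm high. Origin: post's axis at bench level; its -x points out of the post's front face, roughly towards the robot.
- stud (a point): Tip of the stud (centre of its head's face): it points along the stand's -x from the post's front face, 130 mm above the bench. Shank 6 mm in diameter and 8 mm long, then a head 14 mm in diameter and 4 mm thick; the tip is 22 mm in front of the stand's origin.
- bracket: Steel L bracket, 0.2 kg, hung on the stud. Upright plate 50 wide (its y), 62 tall (z), 6 mm thick (x), to be held from above by its two side edges. From its foot a 5 mm shelf, 50 wide, reaches 59 mm to -x and carries a brass regulator, 34 mm diameter, 22 high plus 8 mm stem, axis 39 mm out. Origin: middle of the plate's underside, mid-thickness. Stands upright on its shelf by itself.
- keyhole (a point): Centre of the keyhole's wide end, 19 mm above the bracket's origin: 22 x 22 mm square; above it (30 to 46 mm above the origin) a slot 9 mm wide. It hangs with the stud at the slot's top, origin 87 mm above the bench, axes parallel to the stand's. Raised 24 mm, the stud's head is at the wide end and the bracket comes off along the stand's -x (clear after 12 mm, 40 mm to be safe).
- coupler: Hose coupler lying on the bench: steel block 32 x 22 x 22 mm with a brass hose tail 13 mm in diameter on each end, 72 mm long in all along its x. Origin: centre of the underside. May be absent.
- tee: Brass tee: 16 mm pipe 60 mm long along its x at 11 mm height with 22 mm square collars at its ends, and a 16 mm branch pointing straight up from the middle to 44 mm height. Origin: centre of the underside. May be absent.
- gauge: Dial gauge lying face up: dark disc 50 mm in diameter, 24 mm high, white dial, with a 12 mm square brass stem reaching to 45 mm on its -x side. Origin: centre of the disc's underside. May be absent.
- spool: White plastic tape spool lying flat: ring 52 mm in diameter, 18 mm high, hole 20 mm. Origin: centre of the underside. May be absent.
- valve: Brass ball valve: block 30 x 26 x 28 mm high with a 13 mm hose tail on each end, 70 mm long in all along its x, and on top a flat steel lever 50 x 11 x 4 mm, 36 to 40 mm above the bench, running from 11 mm on -x to 39 mm on +x of the middle. Origin: centre of the underside. May be absent.
- tin: Bystander: white hardener tin 55 x 90 x 148 mm high. Origin: centre of the underside. Stays where it is.
- pot: Bystander: white plastic pot with black cap, 84 mm in diameter, 75 mm high. Origin: centre of the underside. Stays where it is.
- cup: Bystander: clear mixing cup, rim 72 mm in diameter, 85 mm high. Origin: centre of the underside. Stays where it is.

How it is judged:
By the outcome, as a careful person would: the job done as asked, in the order asked, and still so for the second after the job is handed in, with the robot touching nothing.
Of coupler, tee, gauge, spool, valve only 3 to 5 are there at a start; the rules pass over those that are not, and their reading is None.
At some moment in a run one of coupler, tee, gauge, spool, valve may be knocked a few centimetres aside while the robot is not near it.
It also fails if it takes over 210 s, if anything falls off the work surface, if the arm or the gripper's body presses on something with over 40 N, if the wrist force passes 120 N, or if a joint passes its speed limit or range.

## Working session

There is one attempt and no reset: what is moved stays moved. The work goes in short steps, Python scripts to look and compute and a shell command to move; the robot and the scene stay as the last step left them, time stands still between calls to the robot, and variables do not carry over. Pictures are saved under pics/ and viewed, about 12 in all and at most 16, crops included, and the job is handed in when it is done.

```bash
ls; mkdir -p pics; python3 - <<'E'
from plant import robot
import cv2
s=robot.read_state();print({k:(v if not hasattr(v,'round') else v) for k,v in s.items()})
for n in('scene','top'):
    c=robot.read_camera(n);cv2.imwrite(f'pics/{n}0.png',cv2.resize(c['image'],(784,588),interpolation=cv2.INTER_CUBIC));cv2.imwrite(f'pics/raw_{n}0.png',c['image']);print(n,c['K'],c['R'],c['t'])
s=robot.read_camera('wrist');print(s['K'],s['tool_from_camera'])
E
```

```text
pics
{'t': 0.0, 'q': array([-1.29437807e+00,  1.31143813e-01,  1.48925044e+00, -3.01040961e-06,
        1.52299452e+00, -8.54250666e-02]), 'dq': array([-0.00071424,  0.00015191, -0.00031302,  0.0010364 ,  0.00069986,
        0.00037301]), 'joint_torque': array([-2.24979274e-03, -5.59838998e+01, -4.91771543e+01,  7.67600024e-02,
        3.59356531e-02, -1.78888122e-04]), 'tool_pos': array([ 0.2122529 , -0.56060902,  0.21761364]), 'orientation': array([-3.08855790e+00, -5.64965024e-01,  2.73565594e-04]), 'force': array([-0.54711206,  0.37322955, -0.13411845]), 'wrist_torque': array([-0.00915315,  0.0071883 ,  0.01680841]), 'opening': 0.09281595838962073}
scene [[389.86808041   0.         274.44806923]
 [  0.         389.86808041 210.68539667]
 [  0.           0.           1.        ]] [[-0.16150727  0.98666447 -0.02021461]
 [ 0.68128919  0.09665427 -0.72560526]
 [-0.7139751  -0.13096252 -0.6878142 ]] [ 0.08895598 -0.2951212   1.34044692]
top [[389.52130726   0.         283.53825208]
 [  0.         389.52130726 206.98924604]
 [  0.           0.           1.        ]] [[-0.05149651 -0.99867047 -0.00232365]
 [-0.97784407  0.05089505 -0.20305335]
 [ 0.20290165 -0.00818437 -0.97916492]] [0.0163322  0.55368493 1.111739  ]
[[339.57475598   0.         278.26639942]
 [  0.         339.57475598 212.99127645]
 [  0.           0.           1.        ]] [[ 2.12897159e-04 -9.69266195e-01 -2.46014223e-01  6.87400792e-02]
 [ 9.99999127e-01 -1.14446369e-04  1.31628962e-03  1.32744079e-03]
 [-1.30399047e-03 -2.46014289e-01  9.69265325e-01 -1.67508820e-01]
 [ 0.00000000e+00  0.00000000e+00  0.00000000e+00  1.00000000e+00]]
```

View pics/scene0.png

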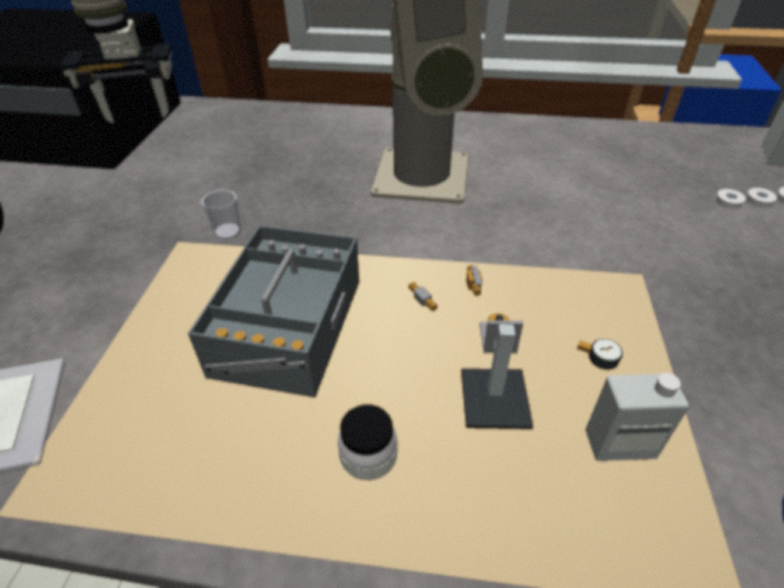

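View pics/top0.png

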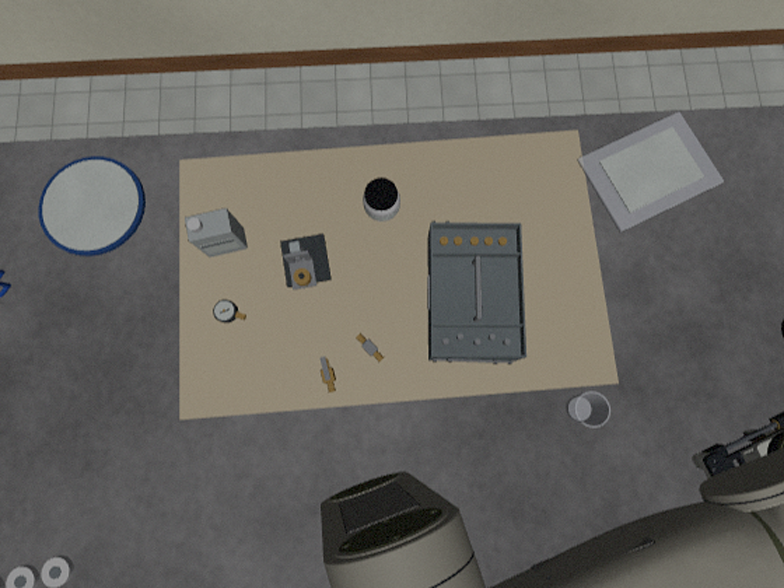

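```bash
python3 - <<'E'
import cv2
a=cv2.imread('pics/raw_top0.png')
cv2.imwrite('pics/t1.png',cv2.resize(a[100:300,120:280],None,fx=5*0.6,fy=5*0.6,interpolation=cv2.INTER_CUBIC))
t=cv2.resize(a[140:285,125:385],None,fx=3,fy=3,interpolation=cv2.INTER_CUBIC)
cv2.imwrite('pics/t1.png',t)
b=cv2.imread('pics/raw_scene0.png')
cv2.imwrite('pics/s1.png',cv2.resize(b[150:350,130:500],None,fx=2.1,fy=2.1,interpolation=cv2.INTER_CUBIC))
E
```

```text
(no output)
```

View pics/t1.png

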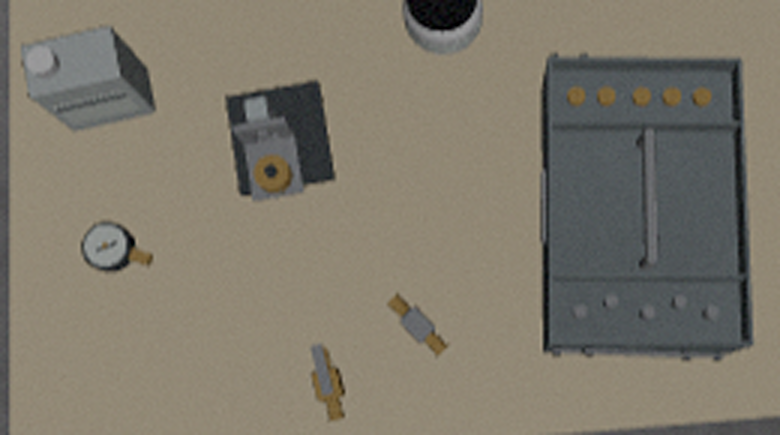

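View pics/s1.png

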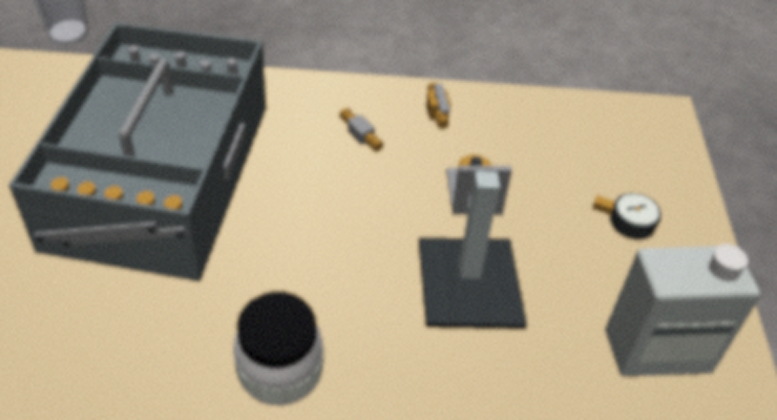

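```bash
cat > h.py <<'E'
import numpy as np
from scipy.spatial.transform import Rotation as Ro
CAM={'scene':(389.868,(274.448,210.685),[[-0.16150727,0.98666447,-0.02021461],[0.68128919,0.09665427,-0.72560526],[-0.7139751,-0.13096252,-0.6878142]],[0.08895598,-0.2951212,1.34044692]),
'top':(389.521,(283.538,206.989),[[-0.05149651,-0.99867047,-0.00232365],[-0.97784407,0.05089505,-0.20305335],[0.20290165,-0.00818437,-0.97916492]],[0.0163322,0.55368493,1.111739])}
def ray(n,u,v):
    f,c,R,t=CAM[n];R=np.array(R);d=R.T@np.array([(u-c[0])/f,(v-c[1])/f,1]);return -R.T@np.array(t),d
def at(n,u,v,z):
    o,d=ray(n,u,v);return o+d*(z-o[2])/d[2]
def T(u,v,z): return at('top',125+u/3,140+v/3,z)
def S(u,v,z): return at('scene',130+u/2.1,150+v/2.1,z)
# wrist: pixel -> world at height z, given saved pose (pos, rotvec)
KW=(339.5748,278.266,212.991)
TC=np.array([[2.12897159e-04,-9.69266195e-01,-2.46014223e-01,6.87400792e-02],[9.99999127e-01,-1.14446369e-04,1.31628962e-03,1.32744079e-03],[-1.30399047e-03,-2.46014289e-01,9.69265325e-01,-1.67508820e-01],[0,0,0,1]])
def W(pos,rv,u,v,z):
    R=Ro.from_rotvec(rv).as_matrix();o=R@TC[:3,3]+pos;d=R@TC[:3,:3]@np.array([(u-KW[1])/KW[0],(v-KW[2])/KW[0],1]);return o+d*(z-o[2])/d[2]
def tool(pos,rv,X): return Ro.from_rotvec(rv).as_matrix().T@(np.array(X)-pos)*100
def snap(name):
    import cv2
    from plant import robot
    s=robot.read_state();c=robot.read_camera('wrist')
    cv2.imwrite(f'pics/{name}.png',c['image']);np.savez(f'pics/{name}.npz',p=s['tool_pos'],r=s['orientation']);print(s['t'],s['tool_pos'],s['orientation'],s['force'],s['opening'])
def L(name):
    d=np.load(f'pics/{name}.npz');return d['p'],d['r']
E
python3 - <<'E'
from h import *
np.set_printoptions(precision=4,suppress=True)
print('handle',T(649,130,.129),T(651,263,.129),'S',S(160,64,.127),S(126,140,.127))
for p in((548,58),(741,60),(750,347),(545,350)):print('rim',T(*p,.11))
print('rimS',S(118,28,.11),S(265,43,.11),S(205,212,.11),S(14,186,.11))
for p in((227,97),(320,82),(335,180),(240,196)):print('base',T(*p,.01))
for p in((419,240),(511,240),(525,326),(427,326)):print('baseS',S(*p,.01))
print('post',T(256,107,.15),S(486,180,.15),'reg',T(271,172,.117))
print('gauge',T(107,245,.024),T(150,257,.012),S(637,214,.024),S(598,203,.012))
print('coup',T(418,325,.022),T(397,301,.013),T(438,347,.013),S(361,127,.022))
print('valve lever',T(319,347,.04),T(325,395,.04),'tail',T(335,415,.018), S(440,86,.04),S(441,123,.018))
print('tin',T(41,60,.148),'pot',T(443,12,.075),'cup',at('top',592*.714,410*.714,.085))
print('rings',at('scene',732*.714,196*.714,.018),at('scene',763*.714,195*.714,.018),at('scene',718*.714,196*.714,.018),at('scene',746*.714,196*.714,.018))
E
```

```text
handle [ 0.5989 -0.1795  0.129 ] [ 0.4718 -0.171   0.129 ] S [ 0.4874 -0.1724  0.127 ] [ 0.6117 -0.1716  0.127 ]
rim [ 0.6817 -0.09    0.11  ]
rim [ 0.6698 -0.2782  0.11  ]
rim [ 0.3912 -0.2593  0.11  ]
rim [ 0.3982 -0.069   0.11  ]
rimS [ 0.4065 -0.2525  0.11  ] [ 0.4115 -0.067   0.11  ] [ 0.6802 -0.0726  0.11  ] [ 0.6747 -0.2707  0.11  ]
base [0.6897 0.2449 0.01  ]
base [0.7012 0.1459 0.01  ]
base [0.5935 0.1329 0.01  ]
base [0.5815 0.2323 0.01  ]
baseS [0.6032 0.1355 0.01  ]
baseS [0.5888 0.2333 0.01  ]
baseS [0.6956 0.2448 0.01  ]
baseS [0.7099 0.1498 0.01  ]
post [0.6347 0.1888 0.15  ] [0.6376 0.1885 0.15  ] reg [0.5796 0.1814 0.117 ]
gauge [0.5343 0.3658 0.024 ] [0.5217 0.3251 0.012 ] [0.5445 0.3659 0.024 ] [0.5232 0.3297 0.012 ]
coup [0.4365 0.052  0.022 ] [0.4629 0.0728 0.013 ] [0.4141 0.0331 0.013 ] [0.448  0.0549 0.022 ]
valve lever [0.418  0.1499 0.04  ] [0.3708 0.1451 0.04  ] tail [0.3516 0.1385 0.018 ] [0.3791 0.1458 0.04  ] [0.4229 0.1509 0.018 ]
tin [0.6921 0.3915 0.148 ] pot [0.748  0.0109 0.075 ] cup [ 0.2832 -0.388   0.085 ]
rings [0.0294 0.6993 0.018 ] [0.0164 0.7674 0.018 ] [0.0334 0.669  0.018 ] [0.0254 0.7295 0.018 ]
```

```bash
python3 -m inch '[[[0,0,-1.3,0,0,8.07,-1],[0,0,-1.3,0,0,8.07,-1],[0,0,-1.3,0,0,8.07,-1],[2.7,-3.7,0,0,0,0,-1],[2.7,-3.7,0,0,0,0,-1]]]' 30
python3 -m inch '[[[2.7,-3.7,0,0,0,0,-1],[2.7,-3.7,0,0,0,0,-1],[2.7,-3.7,0,0,0,0,-1],[2.7,-3.7,0,0,0,0,-1],[2.7,-3.7,0,0,0,0,-1]]]'
python3 -m inch '[[[2.7,-3.7,0,0,0,0,-1],[2.7,-3.7,0,0,0,0,-1],[2.7,-3.7,0,0,0,0,-1],[2.7,-3.7,0,0,0,0,-1],[0,0,0,0,0,0,-1]]]'
python3 -m inch '[[[0,0,0,0,0,0,-1]]]'
python3 -c "
from h import *;snap('w1')"
```

```text
t: 0.65
tool_pos: [0.2707, -0.4904, 0.2576]
orientation: [3.14, -0.1, 0.0]
force: [0.9, -0.1, -0.7]
opening: 0.0929
t: 1.15
tool_pos: [0.4175, -0.3124, 0.2574]
orientation: [-3.14, 0.096, 0.0]
force: [1.0, 0.1, -0.3]
opening: 0.093
t: 1.65
tool_pos: [0.5359, -0.1682, 0.2571]
orientation: [-3.138, 0.087, -0.0]
force: [-0.5, -0.9, 0.2]
opening: 0.0926
t: 1.75
tool_pos: [0.5337, -0.1719, 0.2571]
orientation: [-3.14, 0.091, 0.002]
force: [0.1, -0.6, 0.9]
opening: 0.093
1.75 [ 0.53374121 -0.17192972  0.25710014] [-3.14020790e+00  9.13241573e-02  1.73702643e-03] [ 0.05775053 -0.57103386  0.85811802] 0.09299677019045884
```

View pics/w1.png

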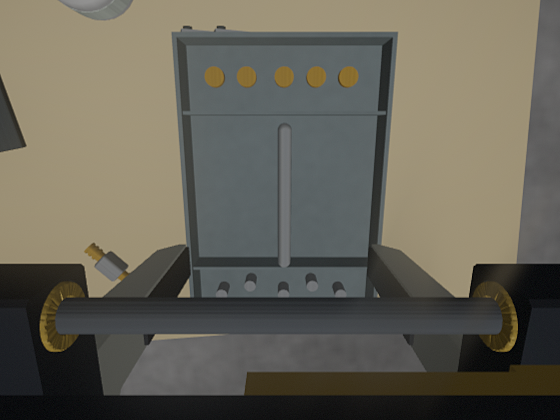

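```bash
python3 - <<'E'
from h import *
p,r=L('w1')
a=W(p,r,284.5,125,.129);b=W(p,r,284,265,.129);print(a,b,tool(p,r,(a+b)/2), np.degrees(np.arctan2(*(a-b)[[1,0]])))
c=W(p,r,174,35,.11);d=W(p,r,396,34,.11);print(c,d,(c+d)/2)
E
```

```text
[ 0.60328905 -0.18295169  0.129     ] [ 0.47682325 -0.17572429  0.129     ] [ 0.68766093  0.703188   12.8092436 ] -3.270839928570312
[ 0.6820659  -0.09425103  0.11      ] [ 0.67205353 -0.28111725  0.11      ] [ 0.67705971 -0.18768414  0.11      ]
```

```bash
python3 -m inch '[[[0.3,0.35,3.8,0,0,0,-1],[0.3,0.35,3.8,0,0,0,-1],[0,0,3.8,0,0,0,-1],[0,0,3.0,0,0,0,-1],[0,0,0.9,0,0,0,-1]]]' 30
python3 -m inch '[[[0,0,0,0,0,0,1],[0,0,0,0,0,0,1],[0,0,0,0,0,0,1],[0,0,0,0,0,0,1],[0,0,0,0,0,0,1]]]' 30
python3 - <<'E'
import numpy as np
q=np.arange(17)*.12
y=-14*np.cos(.349+q);z=-14*np.sin(.349+q)
print(np.c_[np.diff(y),np.diff(z)].round(2).tolist())
E
```

```text
t: 2.3
tool_pos: [0.5356, -0.1807, 0.1004]
orientation: [-3.138, 0.099, 0.01]
force: [-0.5, -0.3, 0.1]
opening: 0.0929
t: 2.8
tool_pos: [0.5399, -0.1806, 0.1059]
orientation: [3.139, -0.095, 0.003]
force: [0.6, 0.2, -0.1]
opening: 0.0577
[[0.67, -1.54], [0.85, -1.45], [1.01, -1.34], [1.17, -1.21], [1.3, -1.06], [1.42, -0.89], [1.52, -0.72], [1.59, -0.53], [1.64, -0.34], [1.67, -0.14], [1.68, 0.06], [1.66, 0.26], [1.61, 0.46], [1.55, 0.65], [1.46, 0.83], [1.35, 1.0]]
```

```bash
python3 -m inch '[[[0,0,0,0,0,0,1],[0,0,0,0,0,0,1],[0,0,0,0,0,0,1],[0,0,0,0,0,0,1],[0,0,0,0,0,0,1]]]' 30
python3 -m inch '[[[0,0,0,0,0,0,1],[0,0,0,0,0,0,1],[0,0,0,0,0,0,1],[0,0,0,0,0,0,1],[0,0,0,0,0,0,1]]]' 30
```

```text
t: 3.3
tool_pos: [0.5391, -0.1801, 0.1046]
orientation: [-3.14, 0.095, 0.0]
force: [-0.1, 9.5, 1.2]
opening: 0.0177
t: 3.8
tool_pos: [0.5393, -0.1771, 0.1045]
orientation: [-3.135, 0.093, 0.001]
force: [-0.7, 13.2, 2.2]
opening: 0.0114
```

```bash
python3 -m inch '[[[0,-0.25,0,0,0,0,1],[0,0.67,-1.54,0,0,0,1],[0,0.85,-1.45,0,0,0,1],[0,1.01,-1.34,0,0,0,1],[0,1.17,-1.21,0,0,0,1]]]' 30
python3 -m inch '[[[0,1.3,-1.06,0,0,0,1],[0,1.42,-0.89,0,0,0,1],[0,1.52,-0.72,0,0,0,1],[0,1.59,-0.53,0,0,0,1],[0,1.64,-0.34,0,0,0,1]]]'
```

```text
t: 4.3
tool_pos: [0.537, -0.2146, 0.1606]
orientation: [-3.139, 0.094, 0.0]
force: [3.6, 0.5, -6.1]
opening: 0.0107
t: 4.8
tool_pos: [0.5325, -0.291, 0.1957]
orientation: [3.14, -0.096, 0.001]
force: [5.9, -0.6, -8.1]
opening: 0.0106
```

```bash
python3 -m inch '[[[0,1.67,-0.14,0,0,0,1],[0,1.68,0.06,0,0,0,1],[0,1.66,0.26,0,0,0,1],[0,1.61,0.46,0,0,0,1],[0,1.55,0.65,0,0,0,1]]]'
python3 -m inch '[[[0,1.46,0.83,0,0,0,1],[0,1.35,1.0,0,0,0,1],[0,0,0,0,0,0,1],[0,0,0,0,0,0,1]]]'
```

```text
t: 5.3
tool_pos: [0.5277, -0.3719, 0.1815]
orientation: [-3.139, 0.095, -0.001]
force: [9.2, 3.1, -9.4]
opening: 0.011
t: 5.7
tool_pos: [0.5257, -0.3982, 0.1625]
orientation: [-3.137, 0.095, 0.002]
force: [5.1, 5.6, -7.1]
opening: 0.0112
```

```bash
python3 -m inch '[[[0,0,0,0,0,0,-1],[0,0,0,0,0,0,-1],[0,0,0,0,0,0,-1],[0,0,0,0,0,0,-1],[0,0,0,0,0,0,-1]]]'
python3 -m inch '[[[0,0,0,0,0,0,-1],[0,0,-1,0,0,0,-1],[0,0,-2.5,0,0,0,-1],[0,0,-3,0,0,0,-1],[0,0,-3.5,0,0,0,-1]]]'
python3 -m inch '[[[0.34,-3.95,0,0,0,0,-1],[0.34,-3.95,0,0,0,0,-1],[0.34,-3.95,0,0,0,0,-1],[0.34,-3.95,0,0,0,0,-1],[0.34,-3.95,0,0,0,0,-1]]]'
python3 -m inch '[[[0.34,-3.95,0,0,0,0,-1],[0.34,-3.95,0,0,0,0,-1],[0.34,-3.95,0,0,0,0,-1],[0.34,-3.95,0,0,0,0,-1],[0.34,-3.95,0,0,0,0,-1]]]'
python3 -m inch '[[[0.34,-3.95,0,0,0,0,-1],[0.34,-3.95,0,0,0,0,-1],[0.34,-3.95,0,0,0,0,-1],[0.34,-3.95,0,0,0,-5,-1],[0.34,-3.95,0,0,0,-5,-1]]]'
python3 -m inch '[[[0,0,0,0,0,0,-1],[0,0,0,0,0,0,-1]]]'
python3 -c "
from h import *;snap('w2')
import cv2
from plant import robot
c=robot.read_camera('top')['image'];cv2.imwrite('pics/raw_top1.png',c)
w=cv2.imread('pics/w2.png');cv2.imwrite('pics/m2.png',cv2.vconcat([cv2.resize(w[:330],(0,0),fx=1,fy=1)[:, :],cv2.resize(c[100:310,120:460],(560,270))]))
"
```

```text
t: 6.2
tool_pos: [0.5257, -0.3993, 0.1645]
orientation: [3.14, -0.096, 0.0]
force: [0.6, 1.1, 0.3]
opening: 0.046
t: 6.7
tool_pos: [0.5254, -0.3984, 0.265]
orientation: [-3.139, 0.095, 0.002]
force: [0.8, -0.4, 0.5]
opening: 0.0869
t: 7.2
tool_pos: [0.5549, -0.2013, 0.2654]
orientation: [3.14, -0.096, 0.002]
force: [0.8, -0.9, 0.6]
opening: 0.093
t: 7.7
tool_pos: [0.5839, -0.0051, 0.2655]
orientation: [3.14, -0.095, 0.002]
force: [1.1, -0.4, -0.3]
opening: 0.093
t: 8.2
tool_pos: [0.6095, 0.1915, 0.2653]
orientation: [-3.136, -0.184, -0.002]
force: [0.7, -0.8, -0.5]
opening: 0.093
t: 8.4
tool_pos: [0.6091, 0.1906, 0.2648]
orientation: [3.136, 0.181, 0.001]
force: [-0.1, -0.9, -0.5]
opening: 0.0928
8.4 [0.60914496 0.19064926 0.26481307] [3.13612549e+00 1.80704004e-01 6.59999568e-04] [-0.09552714 -0.93025494 -0.54239457] 0.09283447862411433
```

View pics/m2.png

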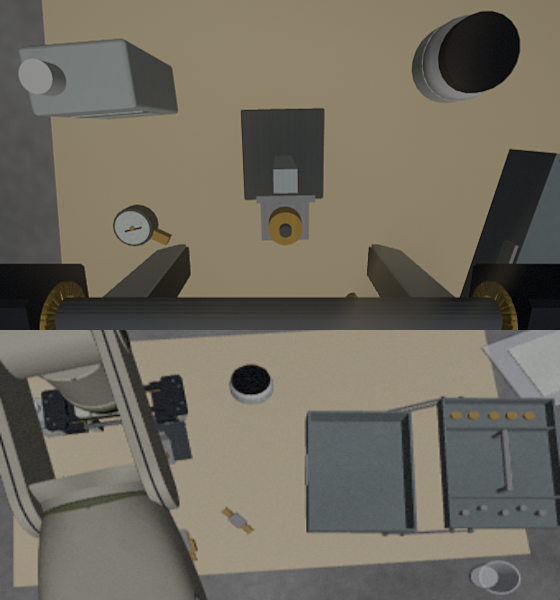

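```bash
python3 - <<'E'
from h import *
p,r=L('w2')
for n,u,v,z in(('plateL',257,200,.149),('plateR',315,199,.149),('stem',285.5,230,.122),('baseL',241,110,.01),('baseR',324,109,.01),('baseBL',243,199,.01),('post',285,169,.15),('postfront',285,194,.15)):
    X=W(p,r,u,v,z);print(n,X.round(4),tool(p,r,X).round(2))
E
python3 -c "
import cv2
w=cv2.imread('pics/w2.png');cv2.imwrite('pics/w2c.png',cv2.resize(w[155:255,225:345],None,fx=5,fy=5,interpolation=cv2.INTER_CUBIC))"
```

```text
plateL [0.6155 0.2079 0.149 ] [ 0.83 -1.64 11.58]
plateR [0.622  0.1589 0.149 ] [ 0.91  3.3  11.58]
stem [0.5836 0.1789 0.122 ] [-2.68  0.87 14.28]
baseL [0.6919 0.243  0.01  ] [ 8.81 -4.25 25.48]
baseR [0.7044 0.1449 0.01  ] [ 8.93  5.63 25.49]
baseBL [0.5843 0.2309 0.01  ] [-2.01 -4.29 25.48]
post [0.6446 0.1874 0.15  ] [ 3.48  0.73 11.48]
postfront [0.6236 0.1848 0.15  ] [ 1.37  0.74 11.48]
```

View pics/w2c.png

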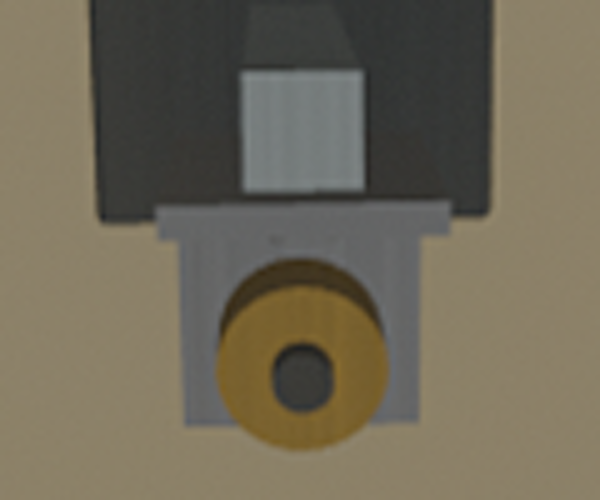

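```bash
python3 -m inch '[[[0.45,0.4,3,0,0,-0.4,-1],[0.42,0.43,3.5,0,0,-0.3,-1],[0,0,4,0,0,0,-1],[0,0,3.5,0,0,0,0],[0,0,1.8,0,0,0,0.2]]]'
python3 -m inch '[[[0,0,0,0,0,0,0.3],[0,0,0,0,0,0,1],[0,0,0,0,0,0,1],[0,0,0,0,0,0,1],[0,0,0,0,0,0,1]]]' 40
python3 -m inch '[[[0,0,0,0,0,0,1],[0,0,0,0,0,0,1],[0,0,0,0,0,0,1]]]' 40
```

```text
t: 9.0
tool_pos: [0.6169, 0.1802, 0.1024]
orientation: [3.135, 0.193, -0.008]
force: [-0.7, 0.3, -0.0]
opening: 0.0817
t: 9.5
tool_pos: [0.6201, 0.1844, 0.1087]
orientation: [-3.132, -0.198, -0.006]
force: [-1.2, 6.0, 1.0]
opening: 0.0498
t: 9.8
tool_pos: [0.6201, 0.1843, 0.1087]
orientation: [-3.133, -0.199, -0.006]
force: [0.1, 6.3, 2.2]
opening: 0.0495
```

```bash
python3 -m inch '[[[0,0,-0.6,0,0,0,1],[0,0,-0.6,0,0,0,1],[0,0,-0.6,0,0,0,1],[0,0,-0.6,0,0,0,1],[0,0,0,0,0,0,1]]]'
python3 -m inch '[[[0,0,0,0,0,0,1]]]'
```

```text
t: 10.3
tool_pos: [0.6199, 0.1826, 0.1324]
orientation: [-3.135, -0.198, -0.004]
force: [0.2, 0.3, -1.8]
opening: 0.0498
t: 10.4
tool_pos: [0.6192, 0.1824, 0.1309]
orientation: [3.135, 0.198, 0.001]
force: [0.3, -0.2, -2.8]
opening: 0.0496
```

```bash
python3 -m inch '[[[-0.5,0,-0.1,0,0,0,1],[-1,0,0,0,0,0,1],[-1,0,0,0,0,0,1],[-1,0,0,0,0,0,1],[-1,0,0,0,0,0,1]]]'
```

```text
t: 10.9
tool_pos: [0.5733, 0.1767, 0.131]
orientation: [3.135, 0.198, -0.001]
force: [-0.4, 0.1, -3.5]
opening: 0.0496
```

```bash
python3 -m inch '[[[0,0,-2.5,0,0,0,1],[0,0,-2.5,0,0,0,1],[0.53,4.3,0,0,0,0,1],[0.53,4.3,0,0,0,0,1],[0.53,4.3,0,0,0,0,1]]]'
python3 -m inch '[[[0.53,4.3,0,0,0,0,1],[0.53,4.3,0,0,0,0,1],[0.53,4.3,0,0,0,0,1],[0.53,4.3,0,0,0,0,1],[0.53,4.3,0,0,0,0,1]]]'
python3 -m inch '[[[0,0,0,0,0,5.25,1],[0,0,0,0,0,5.25,1],[0,0,0,0,0,0,1],[0,0,0,0,0,0,1]]]'
```

```text
t: 11.4
tool_pos: [0.6061, 0.05, 0.1817]
orientation: [3.135, 0.2, 0.001]
force: [0.4, -0.6, -3.0]
opening: 0.0497
t: 11.9
tool_pos: [0.6593, -0.1607, 0.1813]
orientation: [-3.135, -0.198, 0.0]
force: [0.4, 0.2, -2.5]
opening: 0.0492
t: 12.3
tool_pos: [0.6592, -0.1588, 0.1811]
orientation: [-3.14, 0.085, 0.0]
force: [0.6, 0.2, -3.4]
opening: 0.0496
```

```bash
python3 -m inch '[[[0,0,3.5,0,0,0,1],[0,0,4,0,0,0,1],[0,0,4,0,0,0,1],[0,0,2.5,0,0,0,1],[0,0,1,0,0,0,1]]]'
python3 -m inch '[[[0,0,0.4,0,0,0,1],[0,0,0,0,0,0,1],[0,0,0,0,0,0,1]]]'
```

```text
t: 12.8
tool_pos: [0.6572, -0.1577, 0.0276]
orientation: [-3.139, 0.085, 0.008]
force: [-2.6, 1.8, 9.4]
opening: 0.0496
t: 13.1
tool_pos: [0.6611, -0.1594, 0.0293]
orientation: [3.139, -0.089, 0.005]
force: [1.3, 0.2, -2.3]
opening: 0.0496
```

```bash
python3 -m inch '[[[0,0,0.2,0,0,0,1],[0,0,0,0,0,0,1],[0,0,0,0,0,0,1]]]'
python3 -m inch '[[[0,0,0.2,0,0,0,1],[0,0,0,0,0,0,1],[0,0,0,0,0,0,1]]]'
```

```text
t: 13.4
tool_pos: [0.6614, -0.1596, 0.0277]
orientation: [3.139, -0.09, 0.007]
force: [1.8, 0.8, 5.7]
opening: 0.0496
t: 13.7
tool_pos: [0.6623, -0.1597, 0.0267]
orientation: [3.139, -0.09, 0.009]
force: [0.9, 1.1, 8.7]
opening: 0.0497
```

```bash
python3 -m inch '[[[0,0,0,0,0,0,-0.5],[0,0,0,0,0,0,-0.5],[0,0,0,0,0,0,-0.5],[0,0,0,0,0,0,-0.5],[0,0,0,0,0,0,-0.5]]]'
python3 -m inch '[[[0,0,-1,0,0,0,-0.5],[0,0,-4,0,0,0,-0.5],[0,0,-4,0,0,0,-0.5],[0,0,-4,0,0,0,-0.5],[0,0,-4,0,0,0,-0.5]]]'
python3 -m inch '[[[-3.1,-2.33,0,0,0,0,-1],[-3.1,-2.33,0,0,0,0,-1],[-3.1,-2.33,0,0,0,0,-1],[-3.1,-2.33,0,0,0,0,-1],[-3.1,-2.33,0,0,0,0,-1]]]'
python3 -m inch '[[[-3.1,-2.33,0,0,0,0,-1],[-3.1,-2.33,0,0,0,0,-1],[-3.1,-2.33,0,0,0,-7,-1],[0,0,0,0,0,-7,-1],[0,0,0,0,0,-7,-1]]]'
python3 -m inch '[[[0,0,0,0,0,-7,-1],[0,0,0,0,0,-7,-1],[0,0,0,0,0,-7,-1],[0,0,0,0,0,0,-1],[0,0,0,0,0,0,-1]]]'
python3 -c "
from h import *;snap('w3')"
```

```text
t: 14.2
tool_pos: [0.6592, -0.159, 0.0229]
orientation: [-3.14, 0.09, 0.001]
force: [0.3, -0.2, 0.5]
opening: 0.0697
t: 14.7
tool_pos: [0.6594, -0.159, 0.1958]
orientation: [3.14, -0.09, 0.001]
force: [0.5, 0.2, 0.9]
opening: 0.0698
t: 15.2
tool_pos: [0.5103, -0.0331, 0.194]
orientation: [3.14, -0.09, 0.002]
force: [-0.2, 0.5, 1.4]
opening: 0.0933
t: 15.7
tool_pos: [0.4222, 0.042, 0.1944]
orientation: [3.102, 0.494, 0.003]
force: [-0.3, -1.0, 0.5]
opening: 0.0931
t: 16.2
tool_pos: [0.4227, 0.0412, 0.1938]
orientation: [2.966, 1.036, 0.001]
force: [-0.7, 0.3, 0.0]
opening: 0.0931
16.2 [0.42272972 0.04123846 0.19379593] [2.96553300e+00 1.03599531e+00 1.22097082e-03] [-0.72000772  0.34145646  0.04770768] 0.09311772635408404
```

View pics/w3.png

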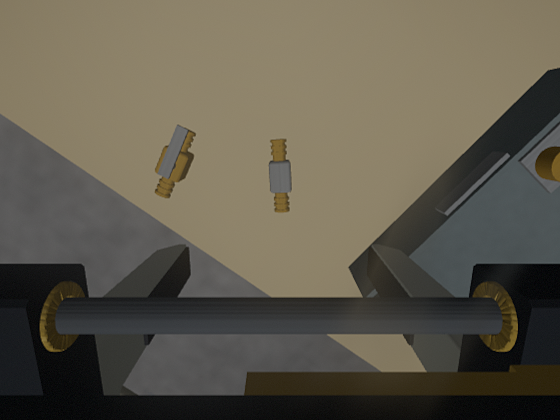

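```bash
python3 - <<'E'
from h import *
p,r=L('w3')
for n,u,v,z in(('c',280.5,176,.02),('c1',278.5,140,.013),('c2',282,211,.013),('v',174.5,164,.028),('vtip',182.5,127,.04),('lev2',169.5,175,.04),('tail-',163.5,195,.016),('tail+',189.5,130,.016)):
    X=W(p,r,u,v,z);print(n,X.round(4),tool(p,r,X).round(2))
E
```

```text
c [0.4415 0.0509 0.02  ] [ 2.06  0.4  17.38]
c1 [0.4679 0.0745 0.013 ] [ 5.59  0.2  18.08]
c2 [0.4128 0.0258 0.013 ] [-1.75  0.57 18.08]
v [0.3871 0.14   0.028 ] [ 3.35 -9.95 16.58]
vtip [0.4229 0.1513 0.04  ] [ 6.85 -8.61 15.38]
lev2 [0.3788 0.1358 0.04  ] [  2.44 -10.14  15.38]
tail- [0.3503 0.1329 0.016 ] [  0.03 -11.69  17.77]
tail+ [0.4208 0.1493 0.016 ] [ 6.57 -8.59 17.78]
```

```bash
python3 -m inch '[[[0.98,0.2,4,0,0,-1.5,-0.2],[0.97,0.19,4.5,0,0,-1.4,0],[0,0,4.5,0,0,0,0],[0,0,4,0,0,0,0.2],[0,0,1.8,0,0,0,0.2]]]' 30
python3 -m inch '[[[0,0,0,0,0,0,0.2],[0,0,0.2,0,0,0,1],[0,0,0,0,0,0,1],[0,0,0,0,0,0,1],[0,0,0,0,0,0,1]]]' 30
python3 -m inch '[[[0,0,0,0,0,0,1],[0,0,0,0,0,0,1]]]' 30
```

```text
t: 16.75
tool_pos: [0.437, 0.0507, 0.0013]
orientation: [-2.936, -1.111, 0.008]
force: [-1.6, -0.4, 0.6]
opening: 0.0578
t: 17.25
tool_pos: [0.4408, 0.0507, 0.0041]
orientation: [2.936, 1.115, 0.002]
force: [-0.0, -0.3, 3.5]
opening: 0.0217
t: 17.45
tool_pos: [0.4408, 0.0507, 0.0041]
orientation: [2.936, 1.116, 0.002]
force: [-1.3, 0.8, 6.3]
opening: 0.022
```

```bash
python3 -m inch '[[[0,0,-3,0,0,0,1],[0,0,-5,0,0,0,1],[0,0,-4.6,0,0,0,1],[-1.3,4.4,0,0,0,0,1],[-1.3,4.4,0,0,0,0,1]]]'
python3 -m inch '[[[-1.3,4.4,0,0,0,0,1],[-1.3,4.4,0,0,0,0,1],[-1.3,4.4,0,0,0,0,1],[-1.4,4.3,0,0,0,-7.5,1],[0,0,0,0,0,-7.5,1]]]'
python3 -m inch '[[[0,0,0,0,0,-7.5,1],[0,0,0,0,0,-7.5,1],[0,0,0,0,0,-7.5,1],[0,0,0,0,0,-7.5,1],[0,0,0,0,0,0,1]]]'
python3 -m inch '[[[0,0,0,0,0,0,1]]]'
```

```text
t: 17.95
tool_pos: [0.4813, -0.0329, 0.1321]
orientation: [2.932, 1.12, 0.008]
force: [0.9, 0.2, -1.0]
opening: 0.0218
t: 18.45
tool_pos: [0.5565, -0.2034, 0.1284]
orientation: [2.764, 1.491, -0.002]
force: [-0.9, 1.4, -0.9]
opening: 0.0217
t: 18.95
tool_pos: [0.5555, -0.1984, 0.1289]
orientation: [-2.284, -2.157, 0.0]
force: [-0.1, 0.7, -0.8]
opening: 0.0219
t: 19.05
tool_pos: [0.5556, -0.1984, 0.1291]
orientation: [-2.29, -2.15, 0.0]
force: [0.6, 0.1, -1.4]
opening: 0.0217
```

```bash
python3 -m inch '[[[0,0,3.5,0,0,0,1],[0,0,3.5,0,0,0,1],[0,0,3,0,0,0,1],[0,0,1.5,0,0,0,1],[0,0,0,0,0,0,1]]]'
python3 -m inch '[[[0,0,0.2,0,0,0,1],[0,0,0,0,0,0,1]]]'
```

```text
t: 19.55
tool_pos: [0.5539, -0.1976, 0.0118]
orientation: [-2.285, -2.15, 0.003]
force: [-0.0, -0.7, -0.8]
opening: 0.0221
t: 19.75
tool_pos: [0.5572, -0.1991, 0.0141]
orientation: [2.285, 2.152, 0.002]
force: [1.4, -0.6, -0.2]
opening: 0.0221
```

```bash
python3 -m inch '[[[0,0,0.3,0,0,0,1],[0,0,0,0,0,0,1],[0,0,0,0,0,0,1]]]'
python3 -m inch '[[[0,0,0.2,0,0,0,1],[0,0,0,0,0,0,1],[0,0,0,0,0,0,1]]]'
```

```text
t: 20.05
tool_pos: [0.556, -0.1986, 0.0097]
orientation: [2.286, 2.154, 0.0]
force: [-0.0, -0.6, -1.4]
opening: 0.0215
t: 20.35
tool_pos: [0.5562, -0.1987, 0.0091]
orientation: [2.285, 2.154, 0.0]
force: [-6.1, 3.0, 13.8]
opening: 0.0216
```

```bash
python3 -m inch '[[[0,0,0,0,0,0,0],[0,0,0,0,0,0,0],[0,0,0,0,0,0,0],[0,0,0,0,0,0,0],[0,0,-1,0,0,0,0]]]'
python3 -m inch '[[[0,0,-4,0,0,0,0],[0,0,-4,0,0,0,0],[0,0,-4,0,0,0,0],[0,0,-4,0,0,0,0],[4.05,-2.61,0,0,0,0,-1]]]'
python3 -m inch '[[[4.05,-2.61,0,0,0,0,-1],[4.05,-2.61,0,0,0,0,-1],[4.05,-2.61,0,0,0,0,-1],[4.05,-2.61,0,0,0,0,-1],[4.05,-2.61,0,0,0,0,-1]]]'
python3 -m inch '[[[4.05,-2.61,0,0,0,0,-1],[4.05,-2.61,0,0,0,8.19,-1],[0,0,0,0,0,8.19,-1],[0,0,0,0,0,8.19,-1],[0,0,0,0,0,8.19,-1]]]'
python3 -m inch '[[[0,0,0,0,0,8.19,-1],[0,0,0,0,0,8.19,-1],[0,0,0,0,0,8.19,-1],[0,0,0,0,0,8.19,-1],[0,0,0,0,0,8.19,-1]]]'
python3 -m inch '[[[0,0,0,0,0,0,-1],[0,0,0,0,0,0,-1]]]'
python3 -c "
from h import *;snap('w4')
import cv2
from plant import robot
c=robot.read_camera('top')['image'];w=cv2.imread('pics/w4.png');cv2.imwrite('pics/m4.png',cv2.vconcat([w[:270],cv2.resize(c[110:300,250:460],None,fx=2.6,fy=1.7)[:,:560] if 0 else cv2.resize(c[100:310,120:460],(560,320))]))
"
```

```text
t: 20.85
tool_pos: [0.5543, -0.1978, 0.0158]
orientation: [-2.284, -2.153, 0.002]
force: [-0.7, 0.3, -0.1]
opening: 0.0458
t: 21.35
tool_pos: [0.5375, -0.161, 0.1863]
orientation: [2.279, 2.141, 0.008]
force: [0.2, 1.1, 1.2]
opening: 0.0509
t: 21.85
tool_pos: [0.4127, 0.0546, 0.178]
orientation: [2.286, 2.154, 0.002]
force: [0.9, 0.0, -0.8]
opening: 0.0899
t: 22.35
tool_pos: [0.3701, 0.1319, 0.1781]
orientation: [2.788, 1.446, 0.002]
force: [-0.5, -0.7, -0.1]
opening: 0.093
t: 22.85
tool_pos: [0.3703, 0.1313, 0.178]
orientation: [-3.119, -0.377, -0.001]
force: [-0.1, -0.2, -0.3]
opening: 0.0929
t: 23.05
tool_pos: [0.3703, 0.1313, 0.1777]
orientation: [-3.117, -0.393, -0.001]
force: [0.4, 0.2, -0.9]
opening: 0.0931
23.05 [0.37028996 0.13129941 0.17772221] [-3.11684189e+00 -3.93110317e-01 -9.48854177e-04] [ 0.41745054  0.17889092 -0.87358421] 0.09311747914420894
```

View pics/m4.png

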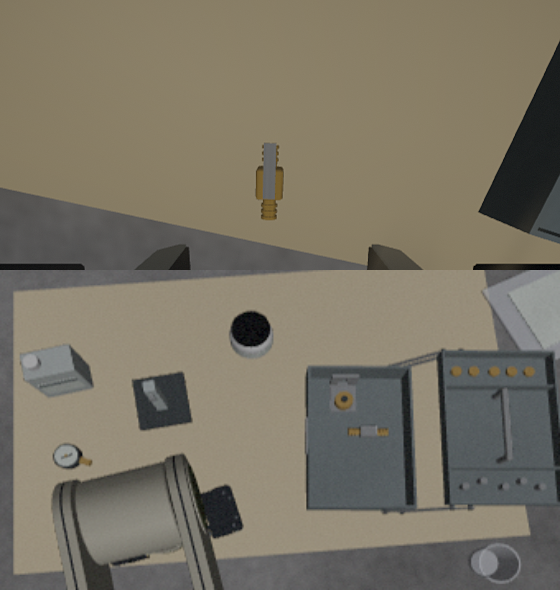

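```bash
python3 - <<'E'
from h import *
p,r=L('w4')
for n,u,v,z in(('v',270,183,.028),('vtip',271,143,.04),('tail-',269,218,.016),('tail+',270.5,144,.016)):
    X=W(p,r,u,v,z);print(n,X.round(4),tool(p,r,X).round(2))
E
```

```text
v [0.3857 0.1415 0.028 ] [ 1.74 -0.6  14.97]
vtip [0.4224 0.1495 0.04  ] [ 5.49 -0.47 13.78]
tail- [0.3491 0.1336 0.016 ] [-2.   -0.75 16.17]
tail+ [0.4202 0.1499 0.016 ] [ 5.29 -0.56 16.18]
```

```bash
python3 -m inch '[[[0.83,-0.32,4,0,0,0.8,-0.2],[0.82,-0.31,4,0,0,0.7,0],[0,0,4.5,0,0,0,0],[0,0,3.3,0,0,0,0.1],[0,0,1.5,0,0,0,0.1]]]' 30
python3 -m inch '[[[0,0,0,0,0,0,0.1],[0,0,0,0,0,0,1],[0,0,0,0,0,0,1],[0,0,0,0,0,0,1],[0,0,0,0,0,0,1]]]' 30
python3 -m inch '[[[0,0,0,0,0,0,1],[0,0,0,0,0,0,1]]]' 30
```

```text
t: 23.65
tool_pos: [0.3819, 0.1407, 0.0007]
orientation: [3.121, 0.35, -0.008]
force: [-0.8, 0.2, -0.3]
opening: 0.0576
t: 24.15
tool_pos: [0.3853, 0.1415, 0.0049]
orientation: [-3.122, -0.346, -0.002]
force: [-0.2, 0.3, 1.2]
opening: 0.0258
t: 24.35
tool_pos: [0.3852, 0.1415, 0.0048]
orientation: [-3.122, -0.346, -0.002]
force: [-2.0, 0.4, 6.7]
opening: 0.0257
```

```bash
python3 -m inch '[[[0,0,-3,0,0,0,1],[0,0,-5,0,0,0,1],[0,0,-4.5,0,0,0,1],[0.2,4.06,0,0,0,0,1],[0.2,4.06,0,0,0,0,1]]]'
python3 -m inch '[[[0.2,4.06,0,0,0,0,1],[0.2,4.06,0,0,0,0,1],[0.2,4.06,0,0,0,0,1],[0.2,4.06,0,0,0,0,1],[0.2,4.06,0,0,0,8,1]]]'
python3 -m inch '[[[0,0,0,0,0,8,1],[0,0,0,0,0,0,1],[0,0,0,0,0,0,1]]]'
```

```text
t: 24.85
tool_pos: [0.4078, 0.0628, 0.1313]
orientation: [3.121, 0.351, 0.007]
force: [0.0, -0.4, -1.9]
opening: 0.0258
t: 25.35
tool_pos: [0.4604, -0.1346, 0.1288]
orientation: [-3.139, -0.126, 0.001]
force: [1.2, -0.2, -1.2]
opening: 0.0259
t: 25.65
tool_pos: [0.4601, -0.1325, 0.1287]
orientation: [-3.14, 0.086, 0.002]
force: [-0.2, -0.9, -2.0]
opening: 0.0257
```

```bash
python3 -m inch '[[[0,0,3.5,0,0,0,1],[0,0,3.5,0,0,0,1],[0,0,3,0,0,0,1],[0,0,1.6,0,0,0,1],[0,0,0,0,0,0,1]]]'
python3 -m inch '[[[0,0,0.2,0,0,0,1],[0,0,0.2,0,0,0,1],[0,0,0,0,0,0,1],[0,0,0,0,0,0,1]]]'
```

```text
t: 26.15
tool_pos: [0.4589, -0.1312, 0.0111]
orientation: [-3.139, 0.084, 0.005]
force: [0.1, -0.5, -1.6]
opening: 0.0255
t: 26.55
tool_pos: [0.4609, -0.133, 0.0098]
orientation: [3.14, -0.091, 0.001]
force: [-0.5, 0.1, -1.6]
opening: 0.0259
```

```bash
python3 -m inch '[[[0,0,0.15,0,0,0,1],[0,0,0,0,0,0,0],[0,0,0,0,0,0,0],[0,0,0,0,0,0,0],[0,0,0,0,0,0,0]]]'
python3 -m inch '[[[0,0,-1,0,0,0,0],[0,0,-4.2,0,0,0,0],[0,0,-4.2,0,0,0,0],[0,0,-4.2,0,0,0,0],[0,0,-4.2,0,0,0,0]]]'
python3 -m inch '[[[0.3,-4.05,0,0,0,0,-1],[0.3,-4.05,0,0,0,0,-1],[0.3,-4.05,0,0,0,0,-1],[0.3,-4.05,0,0,0,0,-1],[0.3,-4.05,0,0,0,0,-1]]]'
python3 -m inch '[[[0.3,-4.05,0,0,0,0,-1],[0.3,-4.05,0,0,0,0,-1],[0.3,-4.05,0,0,0,0,-1],[0.3,-4.05,0,0,0,0,-1],[0.3,-4.05,0,0,0,0,-1]]]'
python3 -m inch '[[[0.3,-4.05,0,0,0,0,-1],[0.3,-4.05,0,0,0,-8.05,-1],[0,0,0,0,0,-8.05,-1],[0,0,0,0,0,-8.05,-1],[0,0,0,0,0,-8.05,-1]]]'
python3 -m inch '[[[0,0,0,0,0,-8.05,-1],[0,0,0,0,0,-8.05,-1],[0,0,0,0,0,0,-1],[0,0,0,0,0,0,-1]]]'
python3 -c "
from h import *;snap('w5')
import cv2
from plant import robot
c=robot.read_camera('top')['image'];w=cv2.imread('pics/w5.png');cv2.imwrite('pics/m5.png',cv2.vconcat([w[:270],cv2.resize(c[100:310,120:460],(560,320))]))
"
```

```text
t: 27.05
tool_pos: [0.4605, -0.133, 0.0078]
orientation: [3.14, -0.092, 0.0]
force: [-0.1, 0.0, 0.2]
opening: 0.046
t: 27.55
tool_pos: [0.4603, -0.1328, 0.1883]
orientation: [3.14, -0.092, 0.001]
force: [0.8, -0.4, -0.5]
opening: 0.0464
t: 28.05
tool_pos: [0.4875, 0.0699, 0.1868]
orientation: [-3.14, 0.093, -0.002]
force: [0.7, 0.2, 1.1]
opening: 0.0818
t: 28.55
tool_pos: [0.5143, 0.2714, 0.1867]
orientation: [-3.14, 0.092, -0.001]
force: [-0.0, -0.3, 1.2]
opening: 0.093
t: 29.05
tool_pos: [0.5248, 0.3506, 0.1862]
orientation: [3.04, 0.792, -0.0]
force: [-0.2, -0.4, -0.7]
opening: 0.0929
t: 29.45
tool_pos: [0.5251, 0.3501, 0.1862]
orientation: [-2.906, -1.194, -0.0]
force: [0.6, 0.7, 0.3]
opening: 0.0928
29.45 [0.52509849 0.35009881 0.18623174] [-2.90570245e+00 -1.19429636e+00 -4.65976040e-04] [0.5561483  0.72360994 0.26182571] 0.09284459842476493
```

View pics/m5.png

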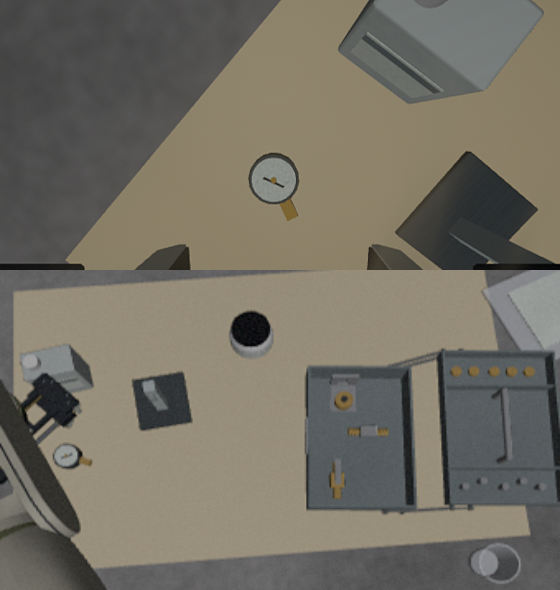

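```bash
python3 - <<'E'
from h import *
p,r=L('w5')
X=W(p,r,273.5,178,.024);print(X.round(4),tool(p,r,X).round(2))
E
```

```text
[0.5375 0.3664 0.024 ] [ 2.03 -0.29 16.22]
```

```bash
python3 -m inch '[[[1.0,-0.15,4,0,0,0,-1],[1.0,-0.14,4,0,0,0,-1],[0,0,4.5,0,0,0,-1],[0,0,4,0,0,0,-0.5],[0,0,1.7,0,0,0,-0.5]]]' 25
python3 -m inch '[[[0,0,0,0,0,0,-0.5],[0,0,0,0,0,0,1],[0,0,0,0,0,0,1],[0,0,0,0,0,0,1],[0,0,0,0,0,0,1]]]' 25
python3 -m inch '[[[0,0,0,0,0,0,1],[0,0,0,0,0,0,1]]]' 25
```

```text
t: 30.05
tool_pos: [0.5344, 0.3646, -0.0001]
orientation: [2.903, 1.197, -0.01]
force: [-37.4, -27.6, 81.6]
opening: 0.082
t: 30.55
tool_pos: [0.5377, 0.3667, 0.0048]
orientation: [-2.903, -1.2, -0.002]
force: [-1.1, -0.2, 3.9]
opening: 0.0494
t: 30.75
tool_pos: [0.5377, 0.3667, 0.0048]
orientation: [-2.903, -1.2, -0.002]
force: [-1.4, 0.2, 6.5]
opening: 0.0495
```

```bash
python3 -m inch '[[[0,0,-3,0,0,0,1],[0,0,-5,0,0,0,1],[0,0,-4.5,0,0,0,1],[-3.5,2.75,0,0,0,0,1],[-3.5,2.75,0,0,0,0,1]]]'
python3 -m inch '[[[-3.5,2.75,0,0,0,0,1],[-3.5,2.75,0,0,0,0,1],[-3.5,2.75,0,0,0,0,1],[-3.5,2.75,0,0,0,0,1],[-3.5,2.75,0,0,0,0,1]]]'
python3 -m inch '[[[-3.5,2.75,0,0,0,0,1],[-3.5,2.75,0,0,0,0,1],[-3.5,2.75,0,0,0,0,1],[-3.5,2.75,0,0,0,0,1],[-3.5,2.75,0,0,0,0,1]]]'
python3 -m inch '[[[-3.5,2.75,0,0,0,0,1],[0,0,0,0,0,-7,1],[0,0,0,0,0,-7,1],[0,0,0,0,0,-7,1],[0,0,0,0,0,-7,1]]]'
python3 -m inch '[[[0,0,0,0,0,-7,1],[0,0,0,0,0,-7,1],[0,0,0,0,0,0,1],[0,0,0,0,0,0,1]]]'
```

```text
t: 31.25
tool_pos: [0.5276, 0.2782, 0.1312]
orientation: [2.902, 1.204, 0.007]
force: [0.5, -1.1, -2.7]
opening: 0.0495
t: 31.75
tool_pos: [0.4988, 0.0552, 0.1284]
orientation: [2.903, 1.201, -0.001]
force: [1.4, -0.5, -1.1]
opening: 0.0496
t: 32.25
tool_pos: [0.4721, -0.1657, 0.1286]
orientation: [-2.903, -1.2, 0.0]
force: [1.1, 0.2, -0.7]
opening: 0.0499
t: 32.75
tool_pos: [0.467, -0.2083, 0.1283]
orientation: [-2.522, -1.872, 0.001]
force: [0.4, 0.1, -1.4]
opening: 0.0494
t: 33.15
tool_pos: [0.4673, -0.2081, 0.1285]
orientation: [-2.284, -2.157, 0.0]
force: [0.1, -0.3, -0.8]
opening: 0.0492
```

```bash
python3 -m inch '[[[0,0,3,0,0,0,1],[0,0,3.5,0,0,0,1],[0,0,2.5,0,0,0,1],[0,0,1.7,0,0,0,1],[0,0,0.8,0,0,0,1]]]'
python3 -m inch '[[[0,0,0.2,0,0,0,1],[0,0,0.2,0,0,0,1],[0,0,0,0,0,0,1],[0,0,0.15,0,0,0,1],[0,0,0,0,0,0,1]]]'
```

```text
t: 33.65
tool_pos: [0.4661, -0.2073, 0.0116]
orientation: [-2.281, -2.156, 0.002]
force: [-0.7, 0.2, -0.4]
opening: 0.0494
t: 34.15
tool_pos: [0.4685, -0.2087, 0.0097]
orientation: [2.279, 2.159, 0.001]
force: [-0.5, -0.3, 4.4]
opening: 0.0496
```

```bash
python3 -m inch '[[[0,0,0,0,0,0,-0.35],[0,0,0,0,0,0,-0.35],[0,0,0,0,0,0,-0.35],[0,0,0,0,0,0,-0.35],[0,0,-1,0,0,0,-0.35]]]'
python3 -m inch '[[[0,0,-4.8,0,0,0,-0.35],[0,0,-4.8,0,0,0,-0.35],[0,0,-4.8,0,0,0,-0.35],[0,0,-4.8,0,0,0,-0.35],[0,0,-4.8,0,0,0,-0.35]]]'
python3 -m inch '[[[0,0,0,0,0,8.18,-1],[0,0,0,0,0,8.18,-1],[0,0,0,0,0,8.18,-1],[0,0,0,0,0,8.18,-1],[0,0,0,0,0,8.18,-1]]]'
python3 -m inch '[[[0,0,0,0,0,8.18,-1],[0,0,0,0,0,8.18,-1],[0,0,0,0,0,8.18,-1],[0,0,0,0,0,8.18,-1],[0,0,0,0,0,8.18,-1]]]'
python3 -m inch '[[[0,0,0,0,0,8.18,-1],[0,0,0,0,0,0,-1]]]'
python3 -c "
from h import *;snap('w6')
import cv2
from plant import robot
c=robot.read_camera('top')['image'];w=robot.read_camera('scene')['image'];cv2.imwrite('pics/m6.png',cv2.vconcat([cv2.resize(w[130:360,50:560],(700,300)),cv2.resize(c[80:340],(700,300))]))
"
```

```text
t: 34.65
tool_pos: [0.4663, -0.2075, 0.0172]
orientation: [-2.278, -2.159, 0.001]
force: [-0.5, 0.3, -0.2]
opening: 0.0627
t: 35.15
tool_pos: [0.4672, -0.2079, 0.2612]
orientation: [2.279, 2.16, 0.001]
force: [0.4, -0.9, -0.1]
opening: 0.0627
t: 35.65
tool_pos: [0.4675, -0.2081, 0.2591]
orientation: [2.895, 1.22, 0.001]
force: [-0.0, 1.1, -0.5]
opening: 0.0927
t: 36.15
tool_pos: [0.4674, -0.2081, 0.259]
orientation: [3.139, 0.131, 0.001]
force: [-1.1, -0.3, -0.8]
opening: 0.0927
t: 36.35
tool_pos: [0.4675, -0.2081, 0.259]
orientation: [3.14, -0.087, 0.001]
force: [0.9, -1.2, 0.1]
opening: 0.0927
36.35 [ 0.46746668 -0.20813444  0.25897804] [ 3.14012097e+00 -8.74541777e-02  8.44351469e-04] [ 0.86917169 -1.18877449  0.13115067] 0.09273969096583741
```

View pics/m6.png

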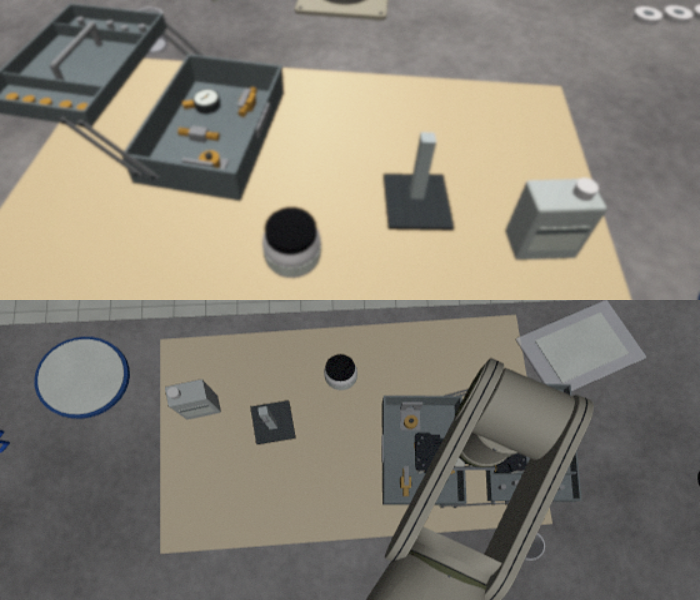

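```bash
python3 -m inch '[[[1.38,3.74,0,0,0,0,-1],[1.38,3.74,0,0,0,0,-1],[1.38,3.74,0,0,0,0,-1],[1.38,3.74,0,0,0,0,-1],[1.38,3.74,0,0,0,0,-1]]]'
python3 -m inch '[[[0,0,2.5,0,0,0,-1],[0,0,3,0,0,0,-1],[0,0,2.5,0,0,0,-1],[0,0,1.2,0,0,0,-0.5],[0,0,0.2,0,0,0,0]]]'
python3 -m inch '[[[0,0,0,0,0,0,0.4],[0,0,0,0,0,0,0.4],[0,0,0,0,0,0,0.5],[0,0,0,0,0,0,1],[0,0,0,0,0,0,1]]]' 30
python3 -m inch '[[[0,0,0,0,0,0,1],[0,0,0,0,0,0,1],[0,0,0,0,0,0,1],[0,0,0,0,0,0,1],[0,0,0,0,0,0,1]]]' 30
```

```text
t: 37.0
tool_pos: [0.5268, -0.4001, 0.2583]
orientation: [3.141, -0.078, 0.0]
force: [0.3, 1.0, 0.1]
opening: 0.0928
t: 37.5
tool_pos: [0.5255, -0.3977, 0.1621]
orientation: [-3.138, 0.081, 0.004]
force: [-0.5, 0.5, 0.5]
opening: 0.0815
t: 38.0
tool_pos: [0.5267, -0.3988, 0.165]
orientation: [3.14, -0.083, 0.001]
force: [0.5, -0.3, 0.8]
opening: 0.0421
t: 38.5
tool_pos: [0.5265, -0.3982, 0.1641]
orientation: [-3.14, 0.083, 0.0]
force: [0.1, 2.1, 1.1]
opening: 0.0109
```

```bash
python3 -m inch '[[[0,-1.35,-1.0,0,0,0,1],[0,-1.46,-0.83,0,0,0,1],[0,-1.55,-0.65,0,0,0,1],[0,-1.61,-0.46,0,0,0,1],[0,-1.66,-0.26,0,0,0,1]]]'
python3 -m inch '[[[0,-1.68,-0.06,0,0,0,1],[0,-1.67,0.14,0,0,0,1],[0,-1.64,0.34,0,0,0,1],[0,-1.59,0.53,0,0,0,1],[0,-1.52,0.72,0,0,0,1]]]'
python3 -m inch '[[[0,-0.71,0.44,0,0,0,1],[0,-0.71,0.45,0,0,0,1],[0,-0.65,0.53,0,0,0,1],[0,-0.65,0.53,0,0,0,1],[0,-0.59,0.6,0,0,0,1]]]'
```

```text
t: 39.0
tool_pos: [0.5308, -0.3208, 0.1965]
orientation: [3.14, -0.083, 0.001]
force: [5.9, -1.4, -8.6]
opening: 0.0112
t: 39.5
tool_pos: [0.5354, -0.2402, 0.1794]
orientation: [3.14, -0.083, 0.002]
force: [8.4, -5.0, -10.8]
opening: 0.0111
t: 40.0
tool_pos: [0.5373, -0.2075, 0.154]
orientation: [3.14, -0.083, 0.003]
force: [7.2, -2.6, -6.7]
opening: 0.0111
```

```bash
python3 -m inch '[[[0,-0.58,0.61,0,0,0,1],[0,-0.52,0.66,0,0,0,1],[0,-0.49,0.68,0,0,0,1],[0,-0.44,0.72,0,0,0,1],[0,-0.41,0.73,0,0,0,1]]]'
python3 -m inch '[[[0,-0.25,0.5,0,0,0,1],[0,-0.2,0.45,0,0,0,1],[0,-0.14,0.3,0,0,0,1],[0,-0.08,0.2,0,0,0,1],[0,0,0,0,0,0,1]]]'
python3 -m inch '[[[0,0,0.1,0,0,0,1],[0,0,0,0,0,0,1],[0,0,0,0,0,0,1]]]'
```

```text
t: 40.5
tool_pos: [0.5387, -0.1836, 0.1202]
orientation: [3.139, -0.083, 0.004]
force: [7.0, -4.4, -6.3]
opening: 0.011
t: 41.0
tool_pos: [0.5391, -0.1772, 0.1057]
orientation: [3.139, -0.083, 0.004]
force: [8.1, -4.9, -6.4]
opening: 0.0111
t: 41.3
tool_pos: [0.5392, -0.177, 0.1049]
orientation: [3.139, -0.083, 0.004]
force: [7.8, -2.9, -6.3]
opening: 0.011
```

```bash
python3 -m inch '[[[0,-0.05,0.1,0,0,0,1],[0,0,0,0,0,0,1],[0,0,0,0,0,0,1]]]'
python3 -m inch '[[[0,-0.05,0.1,0,0,0,1],[0,0,0,0,0,0,1],[0,0,0,0,0,0,1]]]'
python3 -m inch '[[[0,0,0.1,0,0,0,1],[0,0,0,0,0,0,1],[0,0,0,0,0,0,1]]]'
```

```text
t: 41.6
tool_pos: [0.5392, -0.1769, 0.1048]
orientation: [3.139, -0.083, 0.004]
force: [4.4, -3.2, -0.7]
opening: 0.0113
t: 41.9
tool_pos: [0.5393, -0.177, 0.1047]
orientation: [3.138, -0.083, 0.005]
force: [1.7, -3.8, 6.8]
opening: 0.011
t: 42.2
tool_pos: [0.5394, -0.177, 0.1045]
orientation: [3.138, -0.083, 0.005]
force: [-1.9, -2.2, 12.4]
opening: 0.0108
```

Home at the stop (z no longer falls, push rises). Release, withdraw and check.

```bash
python3 -m inch '[[[0,0,0,0,0,0,-1],[0,0,0,0,0,0,-1],[0,0,0,0,0,0,-1],[0,0,0,0,0,0,-1],[0,0,0,0,0,0,-1]]]'
python3 -m inch '[[[0,0,0,0,0,0,-1],[0,0,0,0,0,0,-1],[0,0,0,0,0,0,-1],[0,0,-1,0,0,0,-1],[0,0,-3,0,0,0,-1]]]'
python3 -m inch '[[[0,0,-4,0,0,0,-1],[0,0,-4,0,0,0,-1],[0,0,-4,0,0,0,-1],[-4,0,-3,0,0,0,-1],[-4,0,0,0,0,0,-1]]]'
python3 -m inch '[[[0,0,0,0,0,0,-1],[0,0,0,0,0,0,-1],[0,0,0,0,0,0,-1]]]'
python3 -c "
from h import *;snap('w7')
import cv2
from plant import robot
w=robot.read_camera('scene')['image'];w1=cv2.imread('pics/w7.png');cv2.imwrite('pics/m7.png',cv2.vconcat([cv2.resize(w[130:360,50:560],(700,315)),cv2.resize(w1[:250],(630,281)).copy() if 0 else cv2.resize(w1[:240],(700,285))]))
"
```

```text
t: 42.7
tool_pos: [0.538, -0.1761, 0.1012]
orientation: [-3.14, 0.083, 0.001]
force: [1.1, 0.7, 0.6]
opening: 0.0466
t: 43.2
tool_pos: [0.536, -0.1755, 0.1391]
orientation: [-3.138, 0.084, 0.009]
force: [0.7, 0.1, 0.4]
opening: 0.0864
t: 43.7
tool_pos: [0.4597, -0.1729, 0.2975]
orientation: [3.137, -0.082, 0.011]
force: [-1.1, -1.0, 0.9]
opening: 0.093
t: 44.0
tool_pos: [0.459, -0.1722, 0.2919]
orientation: [3.14, -0.084, 0.001]
force: [0.1, 1.1, -0.5]
opening: 0.0928
44.0 [ 0.45902643 -0.17220734  0.29192656] [ 3.14031269e+00 -8.37121470e-02  1.26850933e-03] [ 0.13034156  1.12608048 -0.49407661] 0.09278948120282184
```

View pics/m7.png

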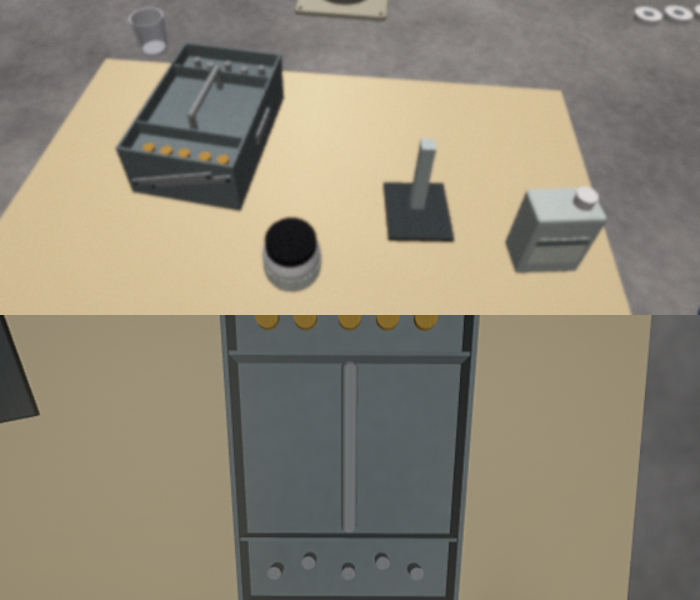

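The tray is home on the case (bars low at (133–228,180)), with nothing sticking out. The bench is clear, and the tin, pot and cup are in place.

```bash
python3 -c "
from plant import robot
print(robot.close_job())"
```

```text
the job is handed in; nothing more can be done
None
```

The vacuum kit is packed and the job is handed in, at about 44 s of the 210 s allowed. I swung the tray over to its open stop and unhooked the bracket. The bracket, coupler, valve and gauge then went into the compartment. The tee and spool were not on the bench.

**Tray:** I kept hold of the handle all the way down. At the stop it stopped descending while the push rose to about 12 N. The handle was then at the same height as when I first gripped it, before opening.

**Last pictures:** The tray is closed, the bench is clear, and the tin, pot and cup appear not to have moved.

**Checks that were less clean:**
- The fingertips touched the bench while I was picking up the gauge, giving a brief 82 N reading at the wrist. That is under the 120 N wrist limit. I took it as fingertip contact, not the gripper's body, so the 40 N limit should not apply, but I could not confirm that.
- I left three identical white rings, about 60 mm across, far outside the work board. There were three of them and they were larger than the 52 mm spool, so I took them for background.

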